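Slide the square tile blank along the rail into the corner pocket

ROBOT

A 7-joint arm with a two-finger parallel gripper is mounted at the origin on the work surface. World frame = base frame: x ahead of the robot, y to its left, z up, the work surface at z = 0. Lengths are in m, angles in rad, forces in N, time in s.
With the tool pointing down it reaches from about 0.425 to 0.8 m from the base axis. Payload 8.3 kg.
Tool frame: the origin (TCP) lies at the centre of the arm's flange, where the gripper is bolted on; the fingertips stand 173 mm ahead of it and the grasp point (between the pads) lies 155 mm ahead of it; z points along the fingers, x is the direction in which the jaws open and shut, and the axes are right-handed (so a half turn about z gives the same grasp; the last joint's range is limited). The gripper opens to 85 mm and grips with 20 to 120 N. Pads are 22 mm wide; open, the fingers measure 114 mm over their backs; the gripper's body (76 mm by 85 mm) begins 54 mm behind the grasp point. The pads swing forward as they close: fully open they stand 13 mm farther back than shut.
Start: joints at [1.203, 0.383, 0.016, 1.37, -0.006, 1.388, -0.046], TCP at [0.188, -0.596, 0.405] pointing down, gripper open.
Joint ranges: [-2.95, 2.95], [-0.25, 2.06], [-1.52, 1.56], [0.18, 2.33], [-1.44, 4.58], [0.02, 2.06], [-3.01, 3.01]. Speed limits (rad/s): [2.39, 2.39, 3.01, 3.01, 3.14, 3.14, 3.14].

INTERFACE

Orientations are given as [roll, pitch, yaw] about the fixed x, y, z axes, in that order (R = Rz(yaw) Ry(pitch) Rx(roll)).
In Python, from cell import bot gives the robot as it stands.
- The arm moves only by the tool servo_tool, never from a script. Its arguments are lists of equal length, an entry for each row: "translation": the shift along the tool's x, y, z scaled (see below), a list of three; "turn": the turn, a rotation vector about the tool's x, y, z scaled (see below), a list of three; "grip": the opening, from -1 (shut) to 1 (fully open), so that 0 is half open. A call has 1 to 8 rows; each row is the pose to reach, as a shift and turn from the pose commanded when the call began, along the tool's axes at that moment; what a row does not reach only later rows make up. The controller multiplies each number of a shift by 200 mm and each number of a turn by 1.5 rad. A row lasts 1/10 s, in which the tool goes at most 50 mm and 8.59 degrees, less where a joint would pass 70% of its speed; a pose out of reach is approached as far as the arm can. A call with a number of a shift or a turn outside -1 to 1 is refused whole. A call with a gripper value outside its range is refused whole. The fingers move at their own pace and stop on an object; "newtons" is the grip in N (left out, the last holds). Time passes only in rows, so rows that repeat a pose let the fingers close. It gives the time, the measured TCP pose, the force and the opening at its end, in the units of the state.
- bot.get_state(): the state, without advancing time (a new reading comes with each control period).
- bot.read_camera(name): name is "scene" or "top" or "wrist"; returns the picture (400x640x3 uint8, red, green, blue); there is no depth.
- bot.camera_params(name): a dict with "fx", "fy", "cx", "cy" (pixels), "k1" (the pictures are not rectified: a ray, as slopes to the right and down, at radius r is drawn at 1 + k1 r^2 times it, then the intrinsics apply), "position" and "orientation" of the camera in the world. Camera axes: x right, y down, z forward; pixel columns grow to the right and rows downward; lengths in m; the calibration is good to about 2 mm. A picture is of the moment at which its call begins: read the wrist's pose just before it. camera_params takes no time and is no camera call; for the wrist camera it gives the pose at the moment of the call.
- bot.hand_in(): hands the job in, once; it reports no verdict.
The state is a dict: "time": time; "joints": joint angles; "qd": joint speeds; "joint_efforts": joint torques, N m; "tool_pos": TCP position; "tool_rot": TCP orientation; "force": force on the tool from outside, world axes, zero at the start; "torque": the same for the moment, N m; "grip_width": finger opening in m.
Only numpy, scipy, OpenCV 4.12 (cv2) and the standard library are available. Lean on these libraries where they do the work, as an engineer would, in place of code of your own. Each camera call takes 0.05 s, during which the arm holds its last target.

TASK

Get the square ceramic blank on the plywood board ready for painting: with the fingertips, push it across the board until one side lies flat against the long aluminium rail, still short of the pocket, then slide it along the rail into the corner pocket behind the small wooden keeper block, fully home against the end stop. Only push or drag it, never lift it or stand it up, and leave the jar, the other blanks and everything else where they are; finish with the hand clear.

Things in the scene. Friction and masses are not known exactly. Their poses are not given: they have to be found in the camera images.
- blank: The loose square tile blank, white glazed ceramic, 44 x 44 mm and 14 mm thick, about 60 g, lying flat on the plywood board (the only square one). Origin: centre of its underside; x and y are parallel to its sides, z up. It starts away from the rail, turned up to 0.35 rad from square with the board.
- board: Plywood registering board fixed to the table, 220 mm (x) by 390 mm (y), 12 mm thick. Origin: centre of its underside, on the table; x points across the board to the rail, y along the rail, z up; its upper face is at z = 12 mm. At each end a dark wooden end stop, 12 mm high, runs from the rail back to x = -40 mm; the stops' inner faces are at y = +170 and -170 mm.
- rail (a point): Point on the aluminium rail's inner face, half-way along, at the board's upper face (board x = +60 mm, y = 0); axes as the board's. The rail is 20 mm wide, stands 12 mm above the board and runs along the board's whole length.
- keeper: Dark wooden keeper block fixed on the board near one end of the rail (either end): 12 mm (x) by 36 mm (y), 12 mm high, at board x = 6 mm, y = +148 or -148 mm. Origin: centre of its underside; axes as the board's. Between it and the rail lies the 48 mm wide pocket, closed by the end stop. A blank fully home, against rail and stop, has its centre at x = +32 mm, y = 0 in its frame.
- jar: Bystander: small closed glass paint jar, diameter 38 mm, 45 mm tall, loose on the board near the rail's other end, at the place that mirrors the keeper's. Origin: centre of its underside.
- disc: Bystander: loose round ceramic blank, diameter 44 mm, 14 mm thick, near a corner of the board away from the rail. Origin: centre of its underside.
- triangle: Bystander: loose triangular ceramic blank, corners 27 mm from its centre, 14 mm thick, near the other corner of the board away from the rail. Origin: centre of its underside.
- brush_pot: Bystander: terracotta pot of brushes, diameter 84 mm, about 200 mm tall with the brushes, loose on the table left of the board. Origin: centre of its underside.
- pen_pot: Bystander: white pot of pens, diameter 84 mm, about 200 mm tall with the pens, loose on the table right of the board. Origin: centre of its underside.
- coffee: Bystander: paper coffee cup with black lid, diameter 80 mm, 102 mm tall, loose on the table left of the board. Origin: centre of its underside.
- brush: Bystander: hand brush lying on the table beyond the rail, along y. Origin: its middle, underside.

How it is judged:
By the outcome, as a careful person would: the job done as asked, in the order asked, and still so for the second after the job is handed in, with the robot touching nothing.
It also fails if it takes over 45 s, if anything falls off the work surface, if the arm or the gripper's body presses on something with over 40 N, if the wrist force passes 120 N, or if a joint passes its speed limit or range.

## Working session

There is one attempt and no reset: what is moved stays moved. The work goes in short steps, Python scripts to look and compute and a tool call to move; the robot and the scene stay as the last step left them, time stands still between calls to the robot, and variables do not carry over. Pictures are saved under pics/ and viewed, and the job is handed in when it is done.

Besides the shell and the picture viewer there is one more tool, called as a command line: name --argument value ..., lists and objects as JSON in quotes. servo_tool: Moves the arm, as the interface text tells. Its arguments: {"type":"object","properties":{"translation":{"type":"array","items":{"type":"array","items":{"type":"number"}}},"turn":{"type":"array","items":{"type":"array","items":{"type":"number"}}},"grip":{"type":"array","items":{"type":"number"}},"newtons":{"type":"number"}},"required":["translation","turn","grip"]}

```bash
ls; mkdir -p pics; python3 - <<'E'
from cell import bot
import cv2
print(bot.get_state())
for n in ["top","scene"]:
    im=bot.read_camera(n); cv2.imwrite(f"pics/{n}0.png",im[:,:,::-1]); print(n,bot.camera_params(n))
E
```

```text
pics
{'time': 0.0, 'joints': array([ 1.20308838,  0.38423805,  0.01637713,  1.37112784, -0.00627295,
        1.38820039, -0.04651648]), 'qd': array([ 5.58385115e-04, -2.42047043e-05,  4.46482952e-04,  1.91270619e-04,
        3.77839295e-04,  4.05790965e-04,  4.95803259e-04]), 'joint_efforts': array([ 5.80084111e-05, -6.27591348e+01,  8.44286699e-01, -3.71823406e+01,
        1.64871878e-02,  1.43176570e-02,  1.99658734e-05]), 'tool_pos': array([ 0.18755565, -0.59602972,  0.40369056]), 'tool_rot': array([ 3.14153087e+00,  1.92271451e-03, -1.26593901e+00]), 'force': array([-0.01701398, -0.3322662 ,  0.62071003]), 'torque': array([-0.00087046, -0.01176657,  0.00531328]), 'grip_width': 0.08480288459023093}
top {'fx': 474.9152817701718, 'fy': 474.9152817701718, 'cx': 321.0849563106471, 'cy': 199.52105599145492, 'k1': -0.12781493108855563, 'position': array([ 0.37496245, -0.03520381,  1.49529618]), 'orientation': array([-3.00629262,  0.01958295, -1.5466646 ])}
scene {'fx': 509.0611547379527, 'fy': 509.0611547379527, 'cx': 311.3314181444297, 'cy': 198.88801621602673, 'k1': -0.012482145979028776, 'position': array([1.66020748, 0.0502289 , 1.10172452]), 'orientation': array([-2.35654448, -0.01505382,  1.64207825])}
```

View pics/top0.png

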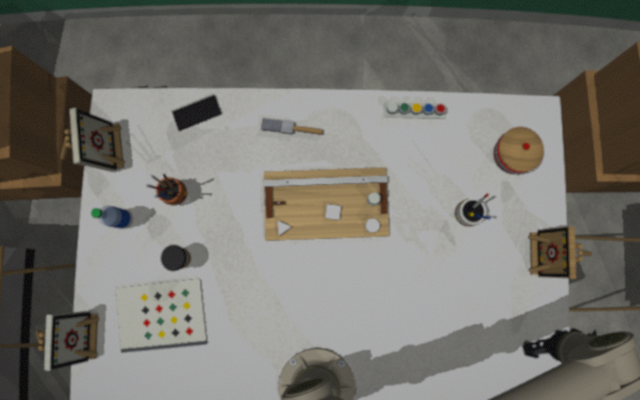

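View pics/scene0.png

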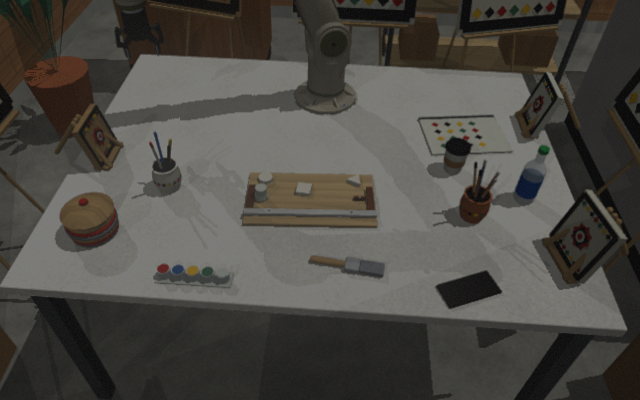

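Top view: board at about (264–389, 168–240), with the rail along its far (upper) edge. The keeper is at the left end (280,203), jar (375,198), disc (373,226), triangle (283,228), blank (333,212). I'll zoom in and measure.

```bash
cat > h.py <<'E'
import numpy as np, cv2
from scipy.spatial.transform import Rotation as R
def K(p): return np.array([[p['fx'],0,p['cx']],[0,p['fy'],p['cy']],[0,0,1]])
def rays(p,px):
    px=np.atleast_2d(np.float64(px))
    u=cv2.undistortPoints(px[:,None],K(p),np.array([p['k1'],0,0,0,0]))[:,0]
    d=np.c_[u,np.ones(len(u))]
    return d@R.from_euler('xyz',p['orientation']).as_matrix().T
def toplane(p,px,z):
    d=rays(p,px); c=np.array(p['position'])
    return c+d*((z-c[2])/d[:,2])[:,None]
def proj(p,X):
    Rm=R.from_euler('xyz',p['orientation']).as_matrix()
    Y=(np.atleast_2d(X)-p['position'])@Rm
    u=Y[:,:2]/Y[:,2:]; r2=(u**2).sum(1,keepdims=True); u=u*(1+p['k1']*r2)
    return u*[p['fx'],p['fy']]+[p['cx'],p['cy']]
E
python3 - <<'E'
import cv2
a=cv2.imread("pics/top0.png")[155:255,250:405]
cv2.imwrite("pics/topz.png",cv2.resize(cv2.convertScaleAbs(a,alpha=1.3),None,fx=5,fy=5,interpolation=cv2.INTER_CUBIC))
a=cv2.imread("pics/scene0.png")[160:240,230:390]
cv2.imwrite("pics/scz.png",cv2.resize(cv2.convertScaleAbs(a,alpha=1.5),None,fx=5,fy=5,interpolation=cv2.INTER_CUBIC))
E
```

```text
(no output)
```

View pics/topz.png

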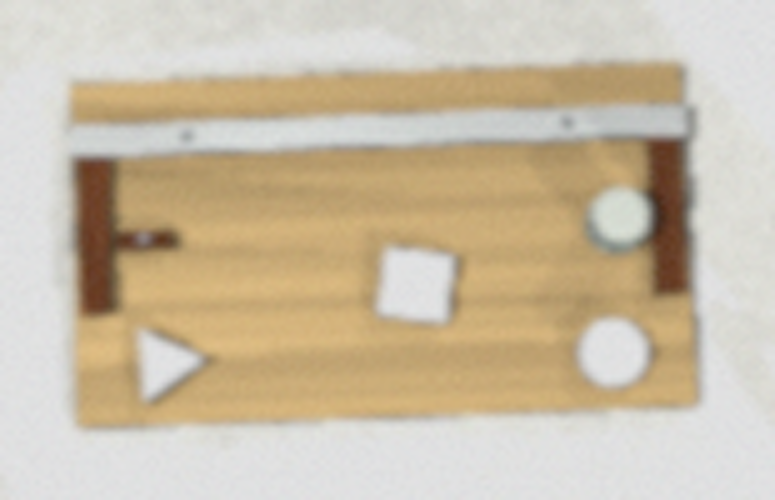

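View pics/scz.png

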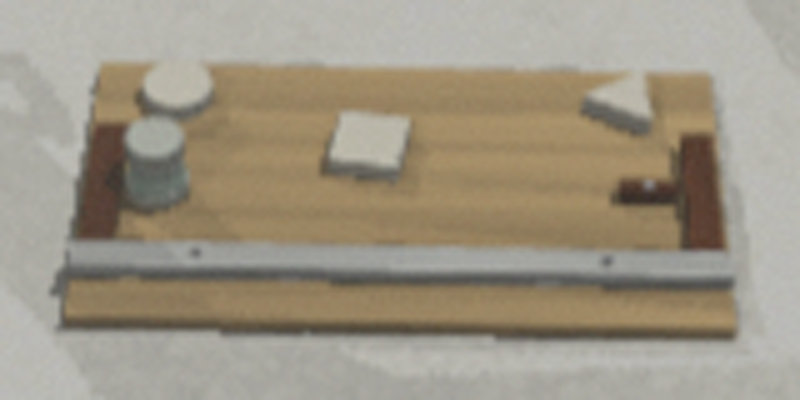

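```bash
python3 - <<'E'
from cell import bot; from h import *
p=bot.camera_params("top")
z2=lambda a:(np.array(a,float)+0.5)/5-0.5+[250,155]
names=["TL","TR","BR","BL"]
c=toplane(p,z2([(72,82),(684,65),(698,405),(78,426)]),0.012); print(c[:,:2].round(4), c.mean(0))
print('rail in',toplane(p,z2([(120,158),(650,138)]),0.024)[:,:2])
q=toplane(p,z2([(384,246),(458,255),(449,324),(377,315)]),0.026); print('blank',q[:,:2],q.mean(0))
print('jar top',toplane(p,z2([(623,216)]),0.057),'disc',toplane(p,z2([(614,352)]),.026),'tri',toplane(p,z2([(140,330),(206,361),(146,404)]),.026).mean(0),'keeper',toplane(p,z2([(148,239)]),.024))
w=bot.camera_params("wrist");s=bot.get_state();print(w,s['tool_pos'],s['tool_rot'])
Rt=R.from_euler('xyz',s['tool_rot']);print('cam in tool',Rt.inv().apply(w['position']-s['tool_pos']),(Rt.inv()*R.from_euler('xyz',w['orientation'])).as_matrix().round(3))
E
```

```text
[[ 0.6642  0.1832]
 [ 0.6831 -0.2067]
 [ 0.4671 -0.2167]
 [ 0.4451  0.1707]] [ 0.56487089 -0.01736348  0.012     ]
rail in [[ 0.61365961  0.14902216]
 [ 0.63338935 -0.18407316]]
blank [[ 0.56115879 -0.01850749]
 [ 0.55650232 -0.06473925]
 [ 0.51322788 -0.05996188]
 [ 0.51785546 -0.01513933]] [ 0.53718611 -0.03958699  0.026     ]
jar top [[ 0.57885434 -0.16454041  0.057     ]] disc [[ 0.49800415 -0.16257516  0.026     ]] tri [0.48369117 0.11647121 0.026     ] keeper [[0.56261904 0.12944748 0.024     ]]
{'fx': 300.4948907345562, 'fy': 300.4948907345562, 'cx': 319.53851253209587, 'cy': 198.60394032144322, 'k1': -0.02636652611465103, 'position': array([ 0.26018886, -0.57251633,  0.37291403]), 'orientation': array([ 2.84179924e+00,  2.47709651e-04, -1.26591374e+00])} [ 0.1875385  -0.59605244  0.40376732] [ 3.14155443e+00  1.76588367e-03 -1.26596176e+00]
cam in tool [-0.00059159 -0.07636614  0.03085147] [[ 1.    -0.     0.001]
 [-0.     0.955  0.295]
 [-0.002 -0.295  0.955]]
```

servo_tool --translation '[[-0.12, -0.14, 0], [-0.27, -0.31, 0], [-0.42, -0.48, 0], [-0.57, -0.65, 0], [-0.72, -0.82, 0], [-0.87, -1.0, 0]]' --turn '[[0, 0, 0], [0, 0, 0], [0, 0, 0], [0, 0, 0], [0, 0, 0], [0, 0, 0]]' --grip '[-0.5, -0.5, -0.5, -0.5, -0.5, -0.5]'

```text
time: 0.7
tool_pos: [0.3265, -0.3685, 0.4044]
tool_rot: [3.141, 0.0, -1.266]
force: [0.8, -0.3, -0.2]
grip_width: 0.0211
```

servo_tool --translation '[[-0.15, -0.17, 0], [-0.3, -0.34, 0], [-0.45, -0.51, 0], [-0.6, -0.68, 0], [-0.75, -0.85, 0], [-0.87, -1.0, 0]]' --turn '[[0, 0, 0], [0, 0, 0], [0, 0, 0], [0, 0, 0], [0, 0, 0], [0, 0, 0]]' --grip '[-0.5, -0.5, -0.5, -0.5, -0.5, -0.5]'

```text
time: 1.3
tool_pos: [0.4653, -0.1416, 0.4047]
tool_rot: [-3.142, 0.0, -1.264]
force: [1.0, -0.4, 0.3]
grip_width: 0.0213
```

servo_tool --translation '[[-0.15, -0.17, 0.05], [-0.3, -0.34, 0.1], [-0.4, -0.45, 0.15], [-0.46, -0.52, 0.2], [-0.48, -0.54, 0.2], [-0.48, -0.54, 0.2], [-0.48, -0.54, 0.2]]' --turn '[[0, 0, 0.05], [0, 0, 0.1], [0, 0, 0.15], [0, 0, 0.167], [0, 0, 0.167], [0, 0, 0.167], [0, 0, 0.167]]' --grip '[-0.5, -0.5, -0.5, -0.5, -0.5, -0.5, -0.5]'

```text
time: 2.0
tool_pos: [0.5387, -0.0215, 0.3651]
tool_rot: [-3.141, -0.001, -1.517]
force: [0.1, -0.9, 0.3]
grip_width: 0.0212
```

```bash
python3 - <<'E'
from cell import bot
import cv2,json
w=bot.camera_params("wrist"); im=bot.read_camera("wrist")
cv2.imwrite("pics/w1.png",im[:,:,::-1]); json.dump({k:(v.tolist() if hasattr(v,'tolist') else v) for k,v in w.items()},open("w1.json","w")); print(w)
E
```

```text
{'fx': 300.4948907345562, 'fy': 300.4948907345562, 'cx': 319.53851253209587, 'cy': 198.60394032144322, 'k1': -0.02636652611465103, 'position': array([ 0.61473875, -0.01666696,  0.33432178]), 'orientation': array([ 2.84239312e+00, -1.95775928e-03, -1.51726870e+00])}
```

View pics/w1.png

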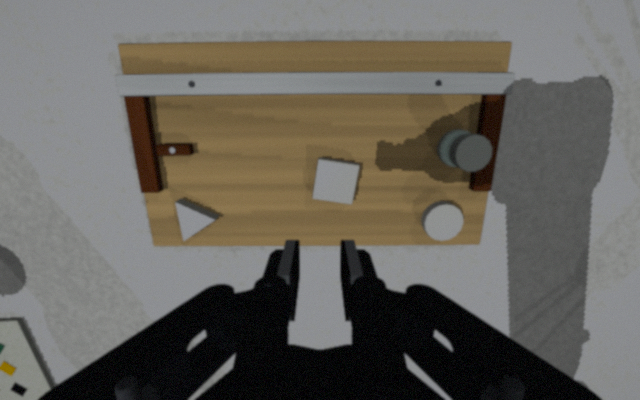

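The wrist view shows the whole board. The rail's inner edge is at row ~94, the keeper at (178,150), the blank centred at (337,181), the jar at (468,152), and the fingertips at the bottom (290/350, 245).

```bash
python3 - <<'E'
import json; from h import *
p=json.load(open("w1.json")); im=cv2.imread("pics/w1.png"); 
hsv=cv2.cvtColor(im,cv2.COLOR_BGR2HSV)
# rail inner edge: saturation step along columns
S=hsv[:,:,1].astype(float)
pts=[];top=[]
for c in range(190,420,5):
    col=S[84:104,c]; g=np.diff(cv2.GaussianBlur(col.reshape(-1,1),(1,3),0).ravel()); i=g.argmax(); pts.append((c,84+i+.5))
    col=S[30:55,c]; g=np.diff(col); top.append((c,30+g.argmax()+.5))
pts=np.array(pts); X=toplane(p,pts,0.024); k=np.polyfit(X[:,1],X[:,0],1); print('rail inner x=',k, 'yaw',-np.arctan(k[0]),'res',(np.polyval(k,X[:,1])-X[:,0]).std())
T=toplane(p,np.array(top),0.012);kt=np.polyfit(T[:,1],T[:,0],1);print('board far edge',kt)
# blank
def seg(x0,y0,x1,y1,lo=120):
    m=((hsv[:,:,1]<45)&(hsv[:,:,2]>lo)).astype(np.uint8); o=np.zeros_like(m);o[y0:y1,x0:x1]=m[y0:y1,x0:x1]
    cs,_=cv2.findContours(o,0,cv2.CHAIN_APPROX_NONE); return max(cs,key=cv2.contourArea)
c=seg(295,140,375,215); r=cv2.minAreaRect(c); b=cv2.boxPoints(r); print(r,b)
Q=toplane(p,b,0.026); print('blank',Q[:,:2].round(4),Q.mean(0),[np.linalg.norm(Q[i]-Q[i-1]).round(4) for i in range(4)]); 
e=Q[1]-Q[0]; print('yaw',np.arctan2(e[1],e[0]), np.arctan2((Q[2]-Q[1])[1],(Q[2]-Q[1])[0]))
c=seg(410,190,475,250); print('disc',toplane(p,[cv2.minEnclosingCircle(c)[0]],.026))
c=seg(165,190,230,250); print('tri',toplane(p,[np.array(cv2.minEnclosingTriangle(c)[1]).reshape(3,2).mean(0)],.026))
# inner edges of stops on the red-brown
h=hsv[:,:,0]; 
for y in (110,120,130): print(y,[ (x,tuple(im[y,x])) for x in list(range(148,162,2))+list(range(478,492,2))])
a=im[30:260,100:530];cv2.imwrite("pics/w1z.png",cv2.resize(cv2.convertScaleAbs(im[80:220,280:400],alpha=1.4),None,fx=4,fy=4,interpolation=cv2.INTER_CUBIC))
cv2.imwrite("pics/w1k.png",cv2.resize(cv2.convertScaleAbs(im[70:220,110:260],alpha=1.4),None,fx=4,fy=4,interpolation=cv2.INTER_CUBIC))
E
```

```text
rail inner x= [-0.06043708  0.62517454] yaw 0.06036366034218512 res 0.0003256482709403755
board far edge [-0.05880644  0.67500923]
((335.1416015625, 181.8294677734375), (40.97941207885742, 39.458839416503906), 8.746162414550781) [[311.89017 198.21387]
 [317.89017 159.21387]
 [358.39304 165.44507]
 [352.39304 204.44507]]
blank [[ 0.5198 -0.0141]
 [ 0.5622 -0.0184]
 [ 0.558  -0.0608]
 [ 0.5151 -0.0582]] [ 0.53876406 -0.03786235  0.026     ] [np.float64(0.0443), np.float64(0.0426), np.float64(0.0426), np.float64(0.043)]
yaw -0.09975689477748477 -1.6708618511183242
disc [[ 0.50000651 -0.16077289  0.026     ]]
tri [[0.48650579 0.11830579 0.026     ]]
110 [(148, (np.uint8(9), np.uint8(16), np.uint8(23))), (150, (np.uint8(19), np.uint8(27), np.uint8(34))), (152, (np.uint8(33), np.uint8(49), np.uint8(61))), (154, (np.uint8(34), np.uint8(56), np.uint8(63))), (156, (np.uint8(47), np.uint8(74), np.uint8(87))), (158, (np.uint8(61), np.uint8(93), np.uint8(110))), (160, (np.uint8(61), np.uint8(93), np.uint8(114))), (478, (np.uint8(27), np.uint8(40), np.uint8(48))), (480, (np.uint8(13), np.uint8(16
[... 991 characters left out ...]
(np.uint8(19), np.uint8(26), np.uint8(49))), (150, (np.uint8(0), np.uint8(1), np.uint8(19))), (152, (np.uint8(1), np.uint8(11), np.uint8(26))), (154, (np.uint8(19), np.uint8(38), np.uint8(50))), (156, (np.uint8(38), np.uint8(59), np.uint8(74))), (158, (np.uint8(54), np.uint8(81), np.uint8(98))), (160, (np.uint8(68), np.uint8(101), np.uint8(120))), (478, (np.uint8(5), np.uint8(5), np.uint8(17))), (480, (np.uint8(4), np.uint8(8), np.uint8(13))), (482, (np.uint8(8), np.uint8(17), np.uint8(32))), (484, (np.uint8(10), np.uint8(21), np.uint8(35))), (486, (np.uint8(11), np.uint8(17), np.uint8(39))), (488, (np.uint8(10), np.uint8(21), np.uint8(36))), (490, (np.uint8(9), np.uint8(22), np.uint8(39)))]
```

View pics/w1z.png

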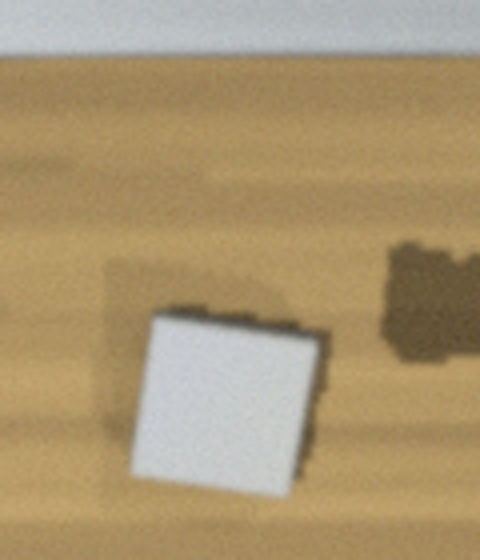

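View pics/w1k.png

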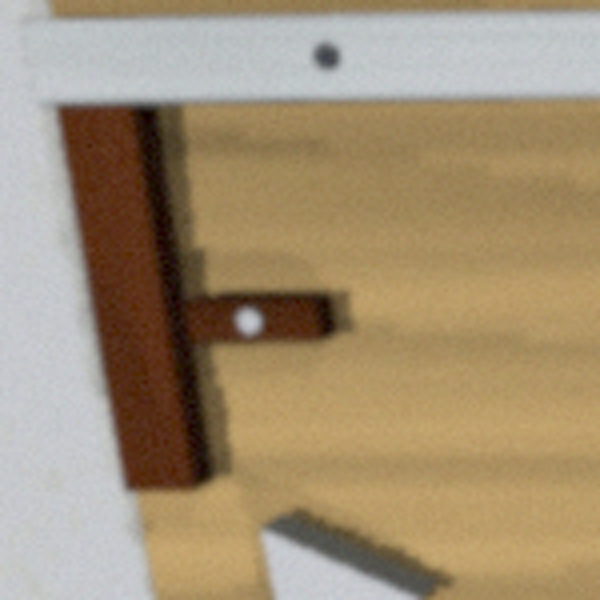

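```bash
cat >> h.py <<'E'
th=0.060; ex=np.array([np.cos(th),np.sin(th)]); ey=np.array([-np.sin(th),np.cos(th)])
RAIL=np.array([0.62517,0.0]) # point on rail line
cx=RAIL@ex-0.060
CY=0.0
def tob(P): P=np.atleast_2d(P)[:,:2]; return np.c_[P@ex-cx, P@ey-CY]
def tow(B): B=np.atleast_2d(B); return (B[:,:1]+cx)*ex+(B[:,1:2]+CY)*ey
E
python3 - <<'E'
import json; from h import *
p=json.load(open("w1.json"))
z=lambda a:(np.array(a,float)+.5)/4-.5+[110,70]
print('stop inner (170)',tob(toplane(p,z([(143,150),(167,250),(198,440)]),.024)))
print('stop end -40', tob(toplane(p,z([(160,488)]),.024)))
print('keeper end 130',tob(toplane(p,z([(330,302),(330,334)]),.024)))
print('keeper sides',tob(toplane(p,z([(280,295),(280,337)]),.024)))
print('board end corners y=+-195',tob(toplane(p,[(119,43),(512,41),(153,246),(482,244)],.012)))
print('blank',tob([[.5388,-.0379]]),'jar',tob(toplane(p,[(473,153)],.057)),'tip scale')
E
```

```text
stop inner (170) [[ 0.04957563  0.11960324]
 [ 0.02502929  0.11755642]
 [-0.02473249  0.11753617]]
stop end -40 [[-0.03794105  0.13013547]]
keeper end 130 [[0.01138665 0.07726228]
 [0.00315295 0.07831911]]
keeper sides [[0.0133149  0.09000129]
 [0.00251003 0.09151815]]
board end corners y=+-195 [[ 0.11068064  0.14267035]
 [ 0.10997897 -0.2437578 ]
 [-0.10843976  0.14501142]
 [-0.10870282 -0.2463315 ]]
blank [[-0.02848722 -0.07014041]] jar [[ 0.00642972 -0.19653561]] tip scale
```

servo_tool --translation '[[0.04, 0.12, 0.1], [0.08, 0.25, 0.28], [0.082, 0.252, 0.46], [0.082, 0.252, 0.64], [0.082, 0.252, 0.77], [0.082, 0.252, 0.84], [0.082, 0.252, 0.87], [0.082, 0.252, 0.87]]' --turn '[[0, 0, -0.004], [0, 0, -0.004], [0, 0, -0.004], [0, 0, -0.004], [0, 0, -0.004], [0, 0, -0.004], [0, 0, -0.004], [0, 0, -0.004]]' --grip '[-0.7, -0.7, -0.7, -0.7, -0.7, -0.7, -0.7, -0.7]'

```text
time: 2.85
tool_pos: [0.4897, -0.0398, 0.191]
tool_rot: [-3.141, -0.0, -1.511]
force: [0.3, -0.9, 0.3]
grip_width: 0.0129
```

```bash
sed -i 's/^CY=0.0/CY=-0.0512/' h.py; cat > look.py <<'E'
import sys,json; from cell import bot; from h import *
n=sys.argv[1]
s=bot.get_state(); print('t',s['time'],'tool board',tob(s['tool_pos']).round(4),'z',s['tool_pos'][2].round(4),'rot',s['tool_rot'].round(4),'F',s['force'].round(2),'w',s['grip_width'])
w=bot.camera_params("wrist"); im=bot.read_camera("wrist")[:,:,::-1]
json.dump({k:(v.tolist() if hasattr(v,'tolist') else v) for k,v in w.items()},open(n+".json","w"))
cv2.imwrite(f"pics/{n}.png",im)
E
python3 look.py w2
```

```text
t 2.85 tool board [[-0.0776 -0.0178]] z 0.191 rot [-3.1414 -0.     -1.5111] F [ 0.31 -0.87  0.27] w 0.012871841652935262
```

View pics/w2.png

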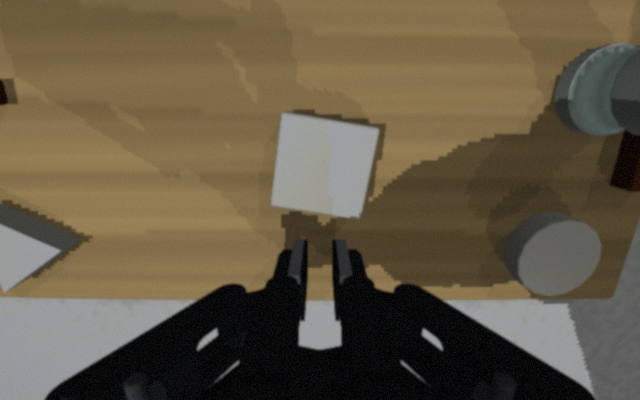

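The blank's near edge runs (272,205)–(360,217), centred ahead of the fingertips at (300/342, 242). I'll widen the fingers a little and push toward the rail.

servo_tool --translation '[[0, -0.02, 0.01], [0, -0.05, 0.015], [0, -0.085, 0.015], [0, -0.12, 0.015], [0, -0.155, 0.015], [0, -0.19, 0.015], [0, -0.225, 0.015], [0, -0.26, 0.015]]' --turn '[[0, 0, 0], [0, 0, 0], [0, 0, 0], [0, 0, 0], [0, 0, 0], [0, 0, 0], [0, 0, 0], [0, 0, 0]]' --grip '[-0.45, -0.45, -0.45, -0.45, -0.45, -0.45, -0.45, -0.45]'

```text
time: 3.7
tool_pos: [0.542, -0.0361, 0.1877]
tool_rot: [3.141, 0.0, -1.51]
force: [-2.1, -0.2, 0.5]
grip_width: 0.0233
```

```bash
python3 look.py w3
```

```text
t 3.7 tool board [[-0.0252 -0.0173]] z 0.1877 rot [ 3.1415e+00  2.0000e-04 -1.5104e+00] F [-2.09 -0.17  0.55] w 0.02328690652825786
```

View pics/w3.png

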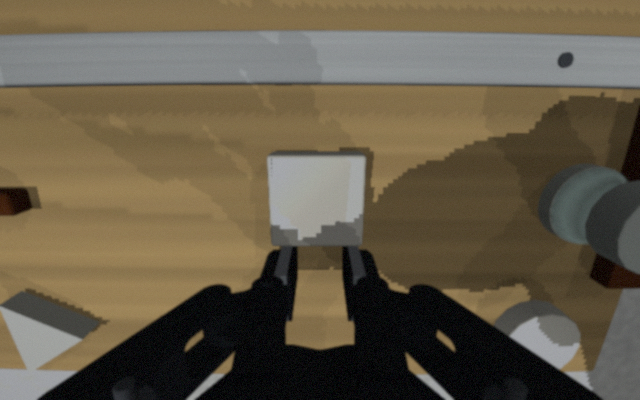

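The blank is now square with the rail, its top face spanning columns 268–366 and rows 155–245, flush on both fingertips. The rail's inner edge is at row ~86. I'll compute the gap.

```bash
python3 - <<'E'
import json; from h import *
p=json.load(open("w3.json"))
print(tob(toplane(p,[(268,155.5),(366,155),(270,245),(363,244)],.026)).round(4), tob(toplane(p,[(200,86),(450,85)],.024)).round(4))
E
```

```text
[[ 0.0303  0.0059]
 [ 0.0305 -0.0369]
 [-0.0127  0.0071]
 [-0.0122 -0.0375]] [[ 0.0591  0.0332]
 [ 0.0596 -0.0711]]
```

servo_tool --translation '[[0, -0.03, 0], [0, -0.06, 0], [0, -0.09, 0], [0, -0.115, 0], [0, -0.13, 0], [0, -0.14, 0], [0, -0.147, 0], [0, -0.152, 0]]' --turn '[[0, 0, 0], [0, 0, 0], [0, 0, 0], [0, 0, 0], [0, 0, 0], [0, 0, 0], [0, 0, 0], [0, 0, 0]]' --grip '[-0.45, -0.45, -0.45, -0.45, -0.45, -0.45, -0.45, -0.45]'

```text
time: 4.55
tool_pos: [0.5717, -0.0343, 0.1877]
tool_rot: [3.142, 0.0, -1.51]
force: [-1.0, -0.3, 0.7]
grip_width: 0.0235
```

```bash
python3 look.py w4
```

```text
t 4.55 tool board [[ 0.0046 -0.0173]] z 0.1877 rot [ 3.1416  0.     -1.5104] F [-1.02 -0.29  0.7 ] w 0.023484860544330577
```

View pics/w4.png

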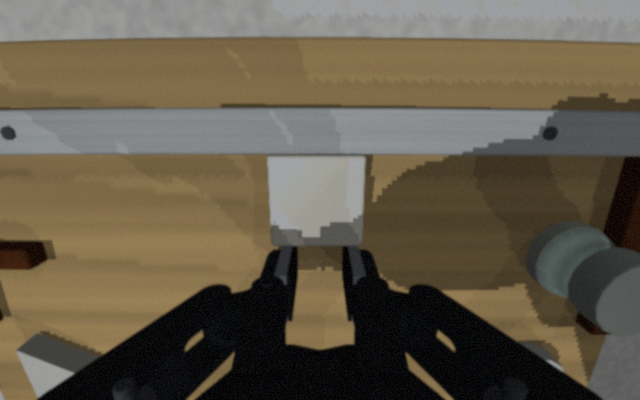

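The blank looks flush to the rail at row ~155, but the force has not risen. I'll press a little further until it does.

servo_tool --translation '[[0, -0.003, 0], [0, -0.006, 0], [0, -0.008, 0]]' --turn '[[0, 0, 0], [0, 0, 0], [0, 0, 0]]' --grip '[-0.45, -0.45, -0.45]'

```text
time: 4.9
tool_pos: [0.5723, -0.0342, 0.1876]
tool_rot: [3.139, -0.0, -1.511]
force: [-8.3, 0.2, 8.6]
grip_width: 0.0235
```

The force rose to −8 N across the board, so the blank is against the rail. Next I back off, lift, go round to the −y side of the blank and close the fingers.

servo_tool --translation '[[0, 0.03, 0], [0, 0.08, -0.02], [0, 0.09, -0.15], [0, 0.09, -0.25], [0.1, 0.02, -0.27], [0.2, -0.12, -0.27], [0.245, -0.165, -0.25], [0.245, -0.165, -0.25]]' --turn '[[0, 0, 0], [0, 0, 0], [0, 0, 0], [0, 0, 0], [0, 0, 0], [0, 0, 0], [0, 0, 0], [0, 0, 0]]' --grip '[-0.45, -0.45, -0.45, -0.7, -1, -1, -1, -1]'

```text
time: 5.7
tool_pos: [0.6094, -0.0829, 0.2371]
tool_rot: [3.141, -0.0, -1.513]
force: [-0.6, 0.7, -0.2]
grip_width: 0.0
```

```bash
python3 look.py w5
```

```text
t 5.7 tool board [[ 0.0393 -0.0681]] z 0.2371 rot [ 3.1414e+00 -2.0000e-04 -1.5131e+00] F [-0.58  0.65 -0.21] w 2.9246735358140863e-05
```

View pics/w5.png

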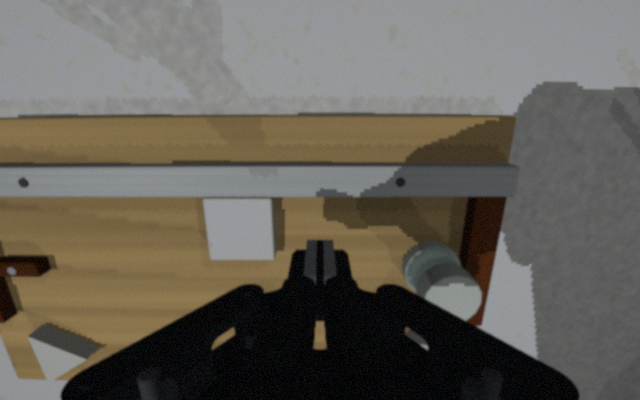

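The blank lies flush at the rail, cols 204–274 and rows 197–260, with the closed fingers to its right at (320,260) and clear of the jar at (450,295). I'll measure.

```bash
python3 - <<'E'
import json; from h import *
p=json.load(open("w5.json"));im=cv2.imread("pics/w5.png")
print(tob(toplane(p,[(204,198),(272.5,197.5),(209.5,261),(274,260)],.026)).round(4))
print(tob(toplane(p,[(150,195.5),(300,196)],.024)).round(4))
cv2.imwrite("pics/w5z.png",cv2.resize(cv2.convertScaleAbs(im[180:280,180:340],alpha=1.3),None,fx=5,fy=5,interpolation=cv2.INTER_CUBIC))
for x in range(-30,-10,10): pass
E
```

```text
[[ 0.0604  0.005 ]
 [ 0.0606 -0.0382]
 [ 0.016   0.0065]
 [ 0.0168 -0.037 ]]
[[ 0.0615  0.0404]
 [ 0.0609 -0.0553]]
```

View pics/w5z.png

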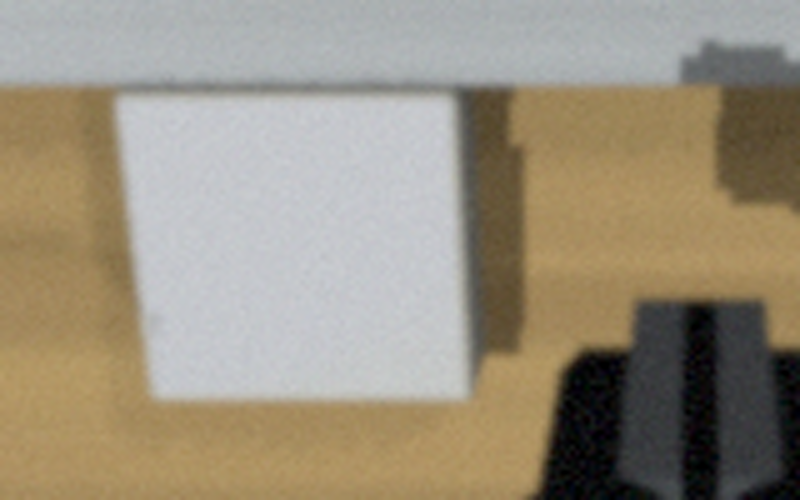

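servo_tool --translation '[[0, 0.01, 0.06], [0, 0.01, 0.14], [0, 0.01, 0.2], [0, 0.01, 0.23], [0, 0.01, 0.235], [-0.02, 0.01, 0.235], [-0.045, 0.01, 0.235], [-0.07, 0.01, 0.235]]' --turn '[[0, 0, 0], [0, 0, 0], [0, 0, 0], [0, 0, 0], [0, 0, 0], [0, 0, 0], [0, 0, 0], [0, 0, 0]]' --grip '[-1, -1, -1, -1, -1, -1, -1, -1]'

```text
time: 6.55
tool_pos: [0.6066, -0.0666, 0.1914]
tool_rot: [-3.14, 0.0, -1.51]
force: [-0.7, 0.1, -0.8]
grip_width: 0.0001
```

```bash
python3 look.py w6
```

```text
t 6.55 tool board [[ 0.0375 -0.0516]] z 0.1914 rot [-3.1404e+00  1.0000e-04 -1.5102e+00] F [-0.71  0.1  -0.77] w 0.00010431512644741908
```

View pics/w6.png

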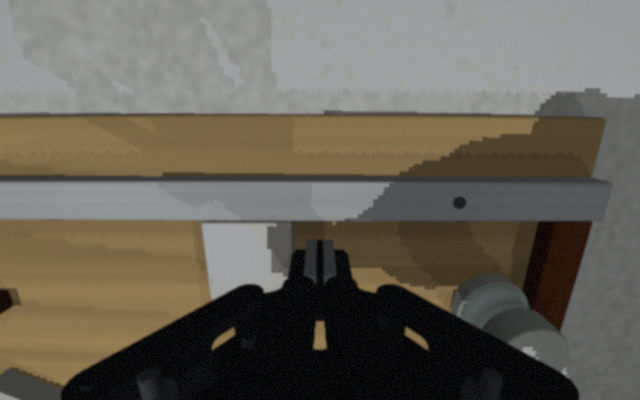

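The trailing edge of the blank (col ~292) sits just ahead of the finger (col ~300). Now I'll slide it along the rail.

servo_tool --translation '[[-0.02, 0, 0], [-0.045, 0, 0], [-0.075, 0, 0], [-0.105, 0, 0], [-0.135, 0, 0], [-0.165, 0, 0], [-0.195, 0, 0], [-0.225, 0, 0]]' --turn '[[0, 0, 0], [0, 0, 0], [0, 0, 0], [0, 0, 0], [0, 0, 0], [0, 0, 0], [0, 0, 0], [0, 0, 0]]' --grip '[-1, -1, -1, -1, -1, -1, -1, -1]'

```text
time: 7.4
tool_pos: [0.6038, -0.0221, 0.191]
tool_rot: [-3.141, -0.0, -1.511]
force: [0.7, -4.1, 4.5]
grip_width: -0.0003
```

```bash
python3 look.py w7
```

```text
t 7.4 tool board [[ 0.0373 -0.0071]] z 0.191 rot [-3.1411e+00 -3.0000e-04 -1.5108e+00] F [ 0.7  -4.05  4.47] w -0.0003429733107309568
```

View pics/w7.png

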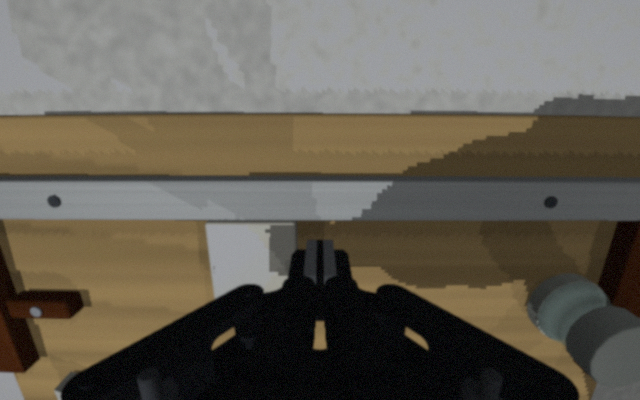

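```bash
python3 - <<'E'
import json; from h import *
p=json.load(open("w7.json"));im=cv2.imread("pics/w7.png")
print(tob(toplane(p,[(206.5,224),(295,224),(212.5,300)],.026)).round(4),tob(toplane(p,[(150,221),(400,220)],.024)).round(4))
cv2.imwrite("pics/w7z.png",cv2.resize(cv2.convertScaleAbs(im[200:320,190:350],alpha=1.5),None,fx=5,fy=5,interpolation=cv2.INTER_CUBIC))
E
```

```text
[[0.0594 0.0478]
 [0.0594 0.0052]
 [0.0165 0.0496]] [[ 0.0601  0.0764]
 [ 0.0607 -0.0457]]
```

View pics/w7z.png

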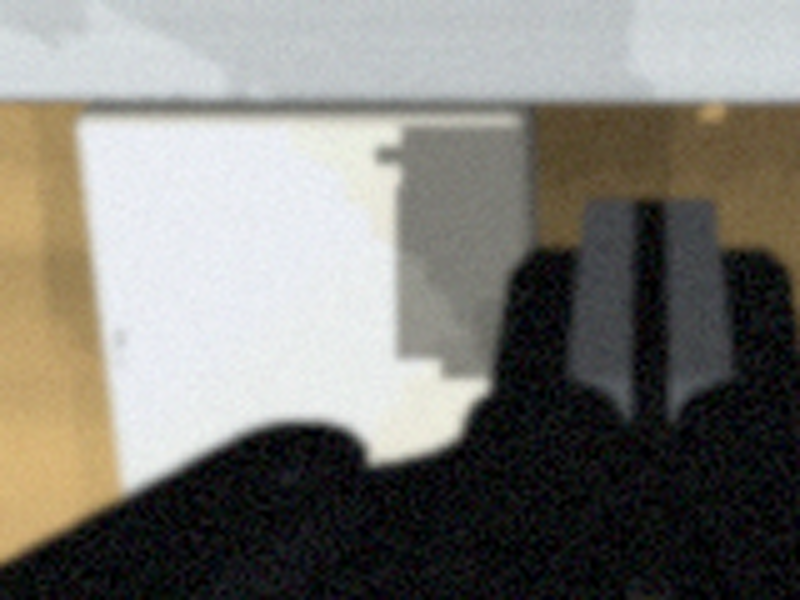

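servo_tool --translation '[[-0.03, 0, 0], [-0.065, 0, 0], [-0.1, 0, 0], [-0.135, 0, 0], [-0.17, 0, 0], [-0.205, 0, 0], [-0.24, 0, 0], [-0.275, 0, 0]]' --turn '[[0, 0, 0], [0, 0, 0], [0, 0, 0], [0, 0, 0], [0, 0, 0], [0, 0, 0], [0, 0, 0], [0, 0, 0]]' --grip '[-1, -1, -1, -1, -1, -1, -1, -1]'

```text
time: 8.25
tool_pos: [0.6005, 0.0324, 0.191]
tool_rot: [-3.141, -0.001, -1.511]
force: [-0.3, -4.8, 5.5]
grip_width: 0.0002
```

```bash
python3 look.py w8
```

```text
t 8.25 tool board [[0.0373 0.0475]] z 0.191 rot [-3.1412e+00 -7.0000e-04 -1.5111e+00] F [-0.28 -4.81  5.49] w 0.00022359889271852162
```

View pics/w8.png

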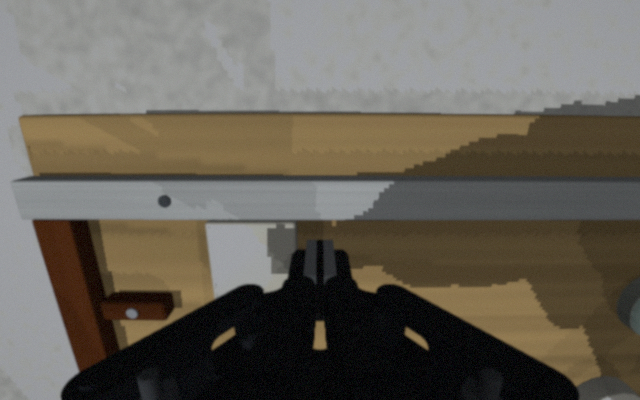

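The blank is still flat on the rail (left edge col 207–212, rail edge row ~221), approaching the pocket. Continuing.

servo_tool --translation '[[-0.03, 0, 0], [-0.065, 0, 0], [-0.1, 0, 0], [-0.135, 0, 0], [-0.17, 0, 0], [-0.205, 0, 0], [-0.24, 0, 0], [-0.265, 0, 0]]' --turn '[[0, 0, 0], [0, 0, 0], [0, 0, 0], [0, 0, 0], [0, 0, 0], [0, 0, 0], [0, 0, 0], [0, 0, 0]]' --grip '[-1, -1, -1, -1, -1, -1, -1, -1]'

```text
time: 9.1
tool_pos: [0.5972, 0.0855, 0.191]
tool_rot: [-3.141, -0.0, -1.511]
force: [0.1, -4.6, 5.9]
grip_width: -0.0
```

```bash
python3 look.py w9
```

```text
t 9.1 tool board [[0.0372 0.1007]] z 0.191 rot [-3.1413e+00 -5.0000e-04 -1.5108e+00] F [ 0.12 -4.58  5.91] w -1.3549105193701143e-05
```

View pics/w9.png

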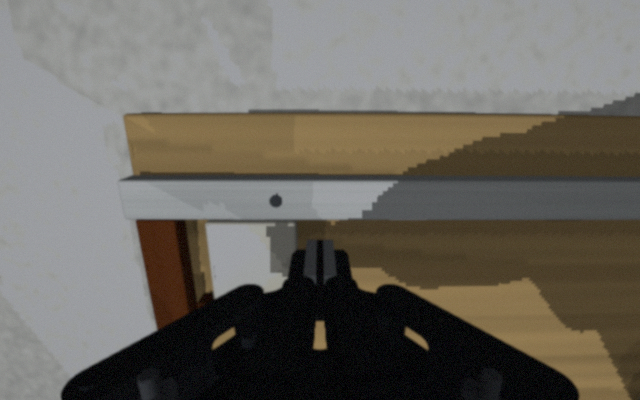

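The blank is inside the pocket, with a gap of about 10–13 mm to the end stop. Finishing slowly.

servo_tool --translation '[[-0.015, 0, 0], [-0.03, 0, 0], [-0.042, 0, 0], [-0.05, 0, 0], [-0.055, 0, 0], [-0.058, 0, 0]]' --turn '[[0, 0, 0], [0, 0, 0], [0, 0, 0], [0, 0, 0], [0, 0, 0], [0, 0, 0]]' --grip '[-1, -1, -1, -1, -1, -1]'

```text
time: 9.75
tool_pos: [0.5966, 0.0965, 0.191]
tool_rot: [-3.141, -0.001, -1.511]
force: [0.1, -5.3, 6.6]
grip_width: -0.0002
```

servo_tool --translation '[[-0.002, 0, 0], [-0.004, 0, 0], [-0.006, 0, 0]]' --turn '[[0, 0, 0], [0, 0, 0], [0, 0, 0]]' --grip '[-1, -1, -1]'

```text
time: 10.05
tool_pos: [0.5966, 0.0976, 0.191]
tool_rot: [-3.141, -0.001, -1.511]
force: [-0.5, -4.6, 6.1]
grip_width: 0.0001
```

Still only sliding friction. I'll step on in small increments until the force rises.

servo_tool --translation '[[-0.003, 0, 0], [-0.006, 0, 0], [-0.009, 0, 0]]' --turn '[[0, 0, 0], [0, 0, 0], [0, 0, 0]]' --grip '[-1, -1, -1]'

```text
time: 10.35
tool_pos: [0.5965, 0.0993, 0.1909]
tool_rot: [-3.141, -0.001, -1.511]
force: [-0.4, -4.4, 5.8]
grip_width: 0.0001
```

```bash
python3 look.py w10; python3 - <<'E'
import cv2
im=cv2.imread("pics/w10.png")
cv2.imwrite("pics/w10z.png",cv2.resize(cv2.convertScaleAbs(im[180:320,130:330],alpha=1.5),None,fx=4,fy=4,interpolation=cv2.INTER_CUBIC))
E
```

```text
t 10.35 tool board [[0.0373 0.1146]] z 0.1909 rot [-3.1414e+00 -8.0000e-04 -1.5114e+00] F [-0.44 -4.41  5.82] w 0.00012875805431581457
```

View pics/w10z.png

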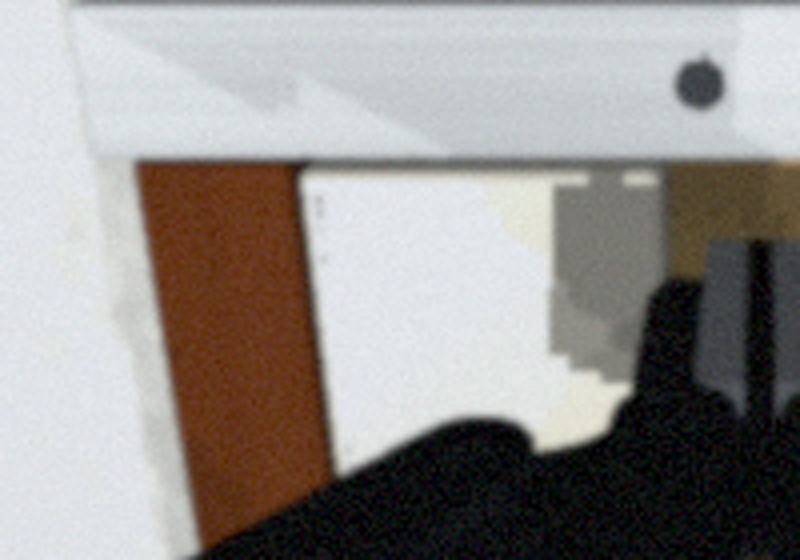

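The blank's leading edge is nearly on the stop, with only a thin dark line at x≈300–330 in the zoom. I'll continue pressing.

servo_tool --translation '[[-0.003, 0, 0], [-0.006, 0, 0], [-0.008, 0, 0]]' --turn '[[0, 0, 0], [0, 0, 0], [0, 0, 0]]' --grip '[-1, -1, -1]'

```text
time: 10.7
tool_pos: [0.5964, 0.1008, 0.191]
tool_rot: [-3.141, -0.001, -1.511]
force: [0.0, -5.8, 6.8]
grip_width: -0.0
```

servo_tool --translation '[[-0.003, 0, 0], [-0.006, 0, 0], [-0.006, 0, 0]]' --turn '[[0, 0, 0], [0, 0, 0], [0, 0, 0]]' --grip '[-1, -1, -1]'

```text
time: 11.0
tool_pos: [0.5964, 0.1011, 0.1909]
tool_rot: [3.142, -0.002, -1.512]
force: [1.1, -8.1, 7.0]
grip_width: -0.0
```

servo_tool --translation '[[-0.003, 0, 0], [-0.005, 0, 0]]' --turn '[[0, 0, 0], [0, 0, 0]]' --grip '[-1, -1]'

```text
time: 11.2
tool_pos: [0.5964, 0.1013, 0.1909]
tool_rot: [3.141, -0.003, -1.513]
force: [0.2, -10.8, 8.3]
grip_width: -0.0
```

```bash
python3 look.py w11; python3 - <<'E'
import cv2
im=cv2.imread("pics/w11.png")
cv2.imwrite("pics/w11z.png",cv2.resize(cv2.convertScaleAbs(im[180:320,130:330],alpha=1.5),None,fx=4,fy=4,interpolation=cv2.INTER_CUBIC))
E
```

```text
t 11.2 tool board [[0.0374 0.1166]] z 0.1909 rot [ 3.1414 -0.0033 -1.5131] F [  0.21 -10.75   8.34] w -3.2758751723108254e-05
```

View pics/w11z.png

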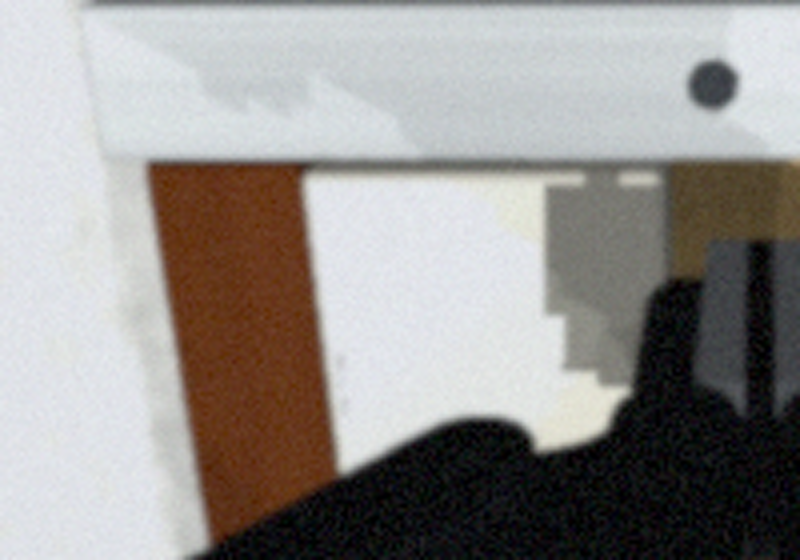

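The stop-side line has closed and the force rose to −10.8 N with the arm stalled, so it is home. I'll back straight off, lift, and check.

servo_tool --translation '[[0.02, 0, 0], [0.06, 0, 0], [0.1, 0, 0], [0.1, 0, -0.1], [0.1, 0.05, -0.3], [0.1, 0.15, -0.5], [0.1, 0.2, -0.6], [0.1, 0.2, -0.6]]' --turn '[[0, 0, 0], [0, 0, 0], [0, 0, 0], [0, 0, 0], [0, 0, 0], [0, 0, 0], [0, 0, 0], [0, 0, 0]]' --grip '[-1, -1, -1, -1, -1, -1, -1, -1]'

```text
time: 12.05
tool_pos: [0.5572, 0.0818, 0.3142]
tool_rot: [-3.136, 0.0, -1.51]
force: [-0.3, -0.4, 0.0]
grip_width: -0.0
```

```bash
python3 look.py w12; python3 - <<'E'
import cv2
im=cv2.imread("pics/w12.png")
cv2.imwrite("pics/w12b.png",cv2.convertScaleAbs(im,alpha=1.4))
E
```

```text
t 12.05 tool board [[-0.003   0.0995]] z 0.3142 rot [-3.1364e+00  2.0000e-04 -1.5098e+00] F [-0.31 -0.4   0.02] w -3.431447151653067e-05
```

View pics/w12b.png

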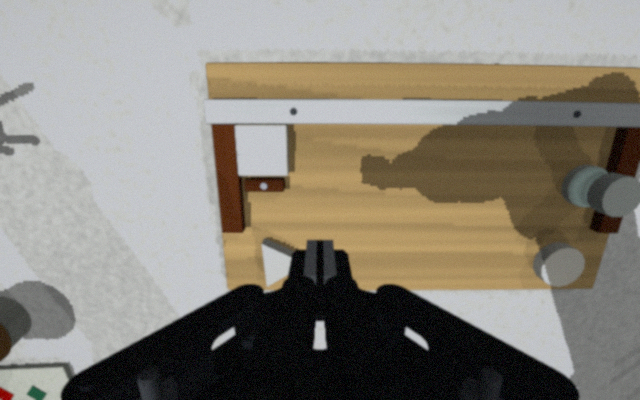

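```bash
python3 - <<'E'
from cell import bot; from h import *; import json
im=cv2.imread("pics/w12.png"); p=json.load(open("w12.json"))
cv2.imwrite("pics/w12z.png",cv2.resize(cv2.convertScaleAbs(im[95:205,200:310],alpha=1.4),None,fx=5,fy=5,interpolation=cv2.INTER_CUBIC))
a=bot.read_camera("scene")[:,:,::-1]; cv2.imwrite("pics/scene9.png",a)
g=im.astype(float).sum(2)
print('jar',tob(toplane(p,[(615,195)],.057)),'disc',tob(toplane(p,[(559,263)],.026)))
E
```

```text
jar [[ 0.00788506 -0.13873339]] disc [[-0.07041142 -0.13448178]]
```

View pics/w12z.png

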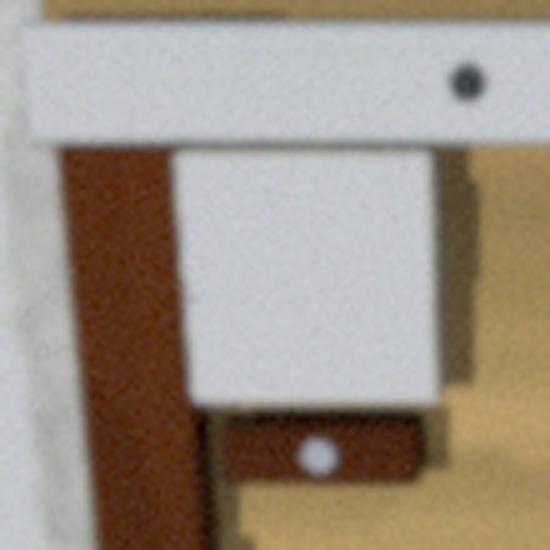

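View pics/scene9.png

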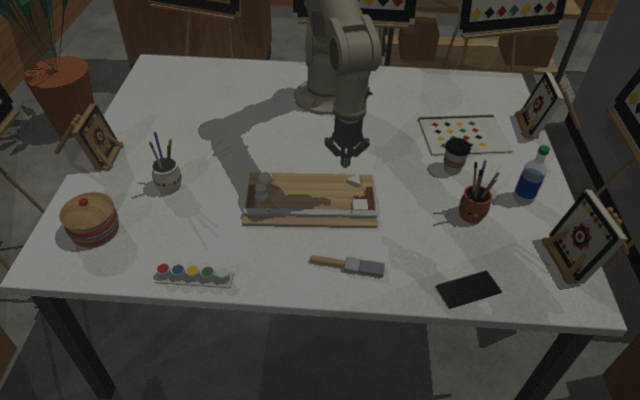

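Pocket zoom: the blank at (178–438, 151–403) has its left side on the stop and its top side at the rail, with the keeper below it. I'll do a settled numeric check, and compare the bystanders with the first picture from the same fixed top camera.

```bash
python3 look.py w13; python3 - <<'E'
from cell import bot; from h import *; import json
p=json.load(open("w13.json")); im=cv2.imread("pics/w13.png"); hsv=cv2.cvtColor(im,cv2.COLOR_BGR2HSV)
# subpixel edges of blank top: brightness profiles at half level
V=cv2.GaussianBlur(im[:,:,1],(3,3),0).astype(float)
def cross(prof,lvl,rev=False):
    for i in range(len(prof)-1):
        if (prof[i]-lvl)*(prof[i+1]-lvl)<=0: return i+(lvl-prof[i])/(prof[i+1]-prof[i])
print([im[r,260].tolist() for r in range(119,130)])
b=[];l=[];r=[]
hi=np.median(V[135:165,245:280])
for c in range(244,284,4): b.append((c,165+cross(V[165:185,c],hi*.7)))
for y in range(132,172,4):
    l.append((260-cross(V[y,260:220:-1],hi*.6),y)); r.append((260+cross(V[y,260:310],hi*.8),y))
for n,e in (('near',b),('stop',l),('open',r)):
    X=tob(toplane(p,e,.026)); ax=0 if n=='near' else 1
    k=np.polyfit(X[:,1-ax],X[:,ax],1); print(n,X[:,ax].mean().round(4),'slope',k[0].round(4))
sv=[(c,112+np.diff(hsv[112:135,c,1].astype(float)).argmax()+.5) for c in range(310,400,5)]
X=tob(toplane(p,sv,.024)); print('rail',X[:,0].mean(),np.polyfit(X[:,1],X[:,0],1)[0])
t=bot.read_camera("top")[:,:,::-1]; cv2.imwrite("pics/top9.png",t); a=t[155:255,250:405]
o=cv2.imread("pics/top0.png")[155:255,250:405]
cv2.imwrite("pics/top9z.png",np.vstack([cv2.resize(cv2.convertScaleAbs(q,alpha=1.3),None,fx=3.5,fy=3,interpolation=cv2.INTER_CUBIC) for q in (o,a)]))
E
```

```text
t 12.15 tool board [[-0.0029  0.0987]] z 0.3106 rot [-3.1412e+00 -1.0000e-04 -1.5107e+00] F [ 0.41  0.42 -1.19] w 0.00013952194832523006
[[144, 140, 138], [138, 136, 133], [122, 119, 116], [99, 101, 99], [104, 105, 105], [127, 127, 123], [139, 138, 136], [145, 142, 142], [147, 142, 140], [144, 142, 138], [149, 147, 144]]
near 0.0166 slope 0.0045
stop 0.1718 slope 0.0001
open 0.1287 slope 0.0009
rail 0.06034752319267997 0.0010576703086641985
```

View pics/top9z.png

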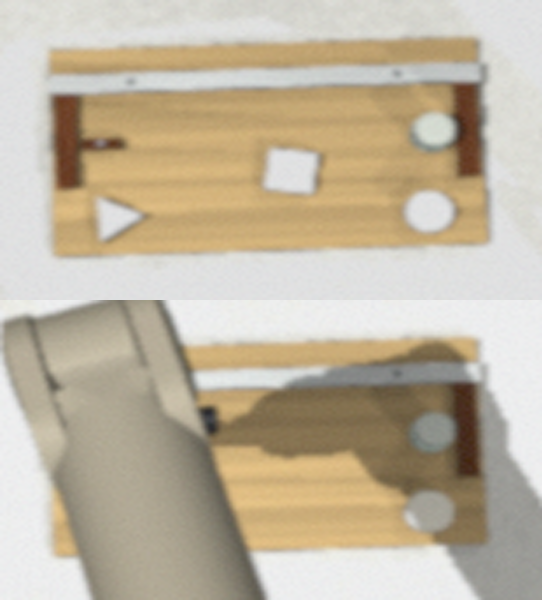

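servo_tool --translation '[[0.05, 0, -0.1], [0.1, 0, -0.2], [0.1, 0, -0.2], [0.1, 0, -0.2]]' --turn '[[0, 0, 0], [0, 0, 0], [0, 0, 0], [0, 0, 0]]' --grip '[-1, -1, -1, -1]'

```text
time: 12.65
tool_pos: [0.5587, 0.0613, 0.3495]
tool_rot: [3.14, 0.0, -1.511]
force: [0.3, 0.5, 0.2]
grip_width: 0.0
```

```bash
python3 - <<'E'
from cell import bot
s=bot.get_state(); print(s['time'],s['force'],abs(s['qd']).max()); print(bot.hand_in())
E
```

```text
12.65 [0.31937745 0.54931909 0.21796681] 0.020359133357673583
the job is handed in; nothing more can be done
None
```

The blank is in the corner pocket, against the rail and the end stop. The job was handed in at 12.65 s with the hand lifted well clear.

I pushed it square onto the rail with two fingertips, well short of the pocket. Then I slid it along the rail with the closed fingers, past the keeper and into the pocket.

**Rail contact:** the push force rose to about 8 N at the rail. In the last wrist picture, before the final lift, the blank's near edge is at board x = 16.6 mm (16 mm is ideal). It is square with the rail to within about 0.005 rad.

**End stop contact:** the force rose from about 5 N to about 11 N and the arm stalled, and the dark line between blank and stop closed up in the picture. The blank's stop-side edge measured y = 171.8 mm against the nominal 170 mm. That is within my error for the board's position along the rail.

**Other objects:** the jar and the disc are in the same place in the fixed top camera. One eyeballed wrist-camera reading, taken before the arm had settled, put both about 5 mm off; I take that as a measurement error. The arm blocked the top camera's view of the triangle. It looked undisturbed in the wrist picture, as did the pots, cup and hand brush in the scene picture, but I did not measure these.

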